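# Sweep the loose nuts into the counting bay

### The job

On the shallow blue counting tray, sweep the three loose hex nuts with your closed fingertips into the bay at the tray's end, past the two short metal fences, so that each lies flat and wholly inside the bay. Only push them along the tray floor: do not pinch, jam or lift them. Leave the two fittings standing on the tray, and everything else on the bench, as they are.

Things in the scene. Friction and masses are not known exactly. Their poses are not given: they have to be found in the camera images.
- tray: shallow open blue plastic tray fixed to the bench. Origin on the bench surface; inside floor 5 mm above it, rim all round 17 mm above it and 4 mm thick. Inner faces at its own x = -130 and 130 mm, y = -185 and 165 mm. The bay is its +y end, full width. Nuts start between y = -115 and -25 mm, each in its own lane along y, lanes about 46 mm apart; the adapter stands in one of the four lanes
- bay (a point): centre of the bay's floor; axes as the tray's, at tray x 0, y 117.5 mm. The bay runs from tray y = 70 mm to the end wall at 165 mm. Its mouth is the 200 mm gap between two short bare-aluminium fences, 30 mm above the bench, which stand from each side wall inwards (tray y 62 to 70 mm, |x| 100 to 130 mm); the floor runs level through the mouth
- nut0: loose steel hexagon nut lying flat on the tray floor, 27 mm across flats (31 mm across corners), 16 mm high, about 50 g, black hole mark on top; origin at the centre of its underside, z up; slides freely on the tray; the three nuts are alike
- nut1: loose steel hexagon nut lying flat on the tray floor, 27 mm across flats (31 mm across corners), 16 mm high, about 50 g, black hole mark on top; origin at the centre of its underside, z up; slides freely on the tray; the three nuts are alike
- nut2: loose steel hexagon nut lying flat on the tray floor, 27 mm across flats (31 mm across corners), 16 mm high, about 50 g, black hole mark on top; origin at the centre of its underside, z up; slides freely on the tray; the three nuts are alike
- adapter: steel hydraulic adapter standing upright on the tray floor among the nuts, loose: hexagon foot 24 mm across flats and 16 mm high, round neck of 18 to 21 mm diameter above, 46 mm tall in all, 100 g; origin at the centre of its underside. Must stay where it stands
- plug: steel pipe plug standing upright on the tray floor near the tray's +x side wall, loose: foot disc 24 mm in diameter and 6 mm high, shank 18 mm in diameter, 30 mm tall in all, 60 g; origin at the centre of its underside. Must stay where it stands
- tape: loose empty cardboard roll core on the bench, 90 mm in diameter, 48 mm high; origin at the centre of its underside; leave alone
- carton: small loose cardboard carton on the bench, 110 x 160 x 75 mm high; origin at the centre of its underside; leave alone
- flange: loose dark steel flange on the bench, disc 84 mm in diameter with a 44 mm hub, 44 mm high; origin at the centre of its underside; leave alone
- can: loose grey can on the bench, 64 mm in diameter, 160 mm high; origin at the centre of its underside; leave alone

How it is judged:
At the end, for the whole second after the job is handed in: All three nuts lie flat on the tray floor in the bay, each with its centre at least 13 mm past the bay side of the fences (tray y over 83 mm) and at rest; adapter and plug stand upright within 12 mm of where they were; roll core, carton, flange and can are within 30 mm of where they were (y of nut0 in the frame of tray between 0.083 and 0.165 m and x of nut0 in the frame of tray between -0.13 and 0.13 m and z of each of nut0, nut1, nut2 in the frame of tray below 0.009 m and angle between each of nut0, nut1, nut2's own z axis and vertical below 0.12 rad and linear speed of each of nut0, nut1, nut2 below 0.02 m/s and y of nut1 in the frame of tray between 0.083 and 0.165 m and x of nut1 in the frame of tray between -0.13 and 0.13 m and y of nut2 in the frame of tray between 0.083 and 0.165 m and x of nut2 in the frame of tray between -0.13 and 0.13 m and angle between each of adapter, plug's own z axis and vertical below 0.15 rad and distance of each of adapter, plug from where it was at the start of the episode below 0.012 m and distance of each of tape, carton, flange, can from where it was at the start of the episode below 0.03 m); the robot touches nothing.
It fails at once if a nut is lifted more than 12 mm off the tray floor (z of any of nut0, nut1, nut2 in the frame of tray above 0.017 m).
It fails at once if a nut is pinched, or jammed with more than 30 N (contact force between the fingers and nut0 above 30 N or contact force between the fingers and nut1 above 30 N or contact force between the fingers and nut2 above 30 N).
It fails at once if the adapter or plug on the tray is shifted more than 12 mm or tipped (distance of any of adapter, plug from where it was at the start of the episode above 0.012 m or angle between any of adapter, plug's own z axis and vertical above 0.4 rad).
It fails at once if another thing on the bench is shifted more than 30 mm (distance of any of tape, carton, flange, can from where it was at the start of the episode above 0.03 m).
It also fails if it takes over 72 s, if anything falls off the work surface, if the arm or the gripper's body presses on something with over 40 N, if the wrist force passes 120 N, or if a joint passes its speed limit or range.

### The arm

A 6-joint arm with a two-finger parallel gripper is mounted at the origin on the work surface. World frame = base frame: x ahead of the robot, y to its left, z up, the work surface at z = 0. Lengths are in m, angles in rad, forces in N, time in s.
With the tool pointing down it reaches from about 0.225 to 0.725 m from the base axis. Payload 3.1 kg.
Tool frame: the origin (TCP) lies midway between the tips of the shut fingers; the grasp point (between the pads) lies 19 mm behind it (env.grasp_offset is the distance from the TCP to the grasp point, in m); z points along the fingers, y is the line along which they close (so a half turn about z gives the same grasp; the last joint's range is limited). The gripper opens to 85 mm and grips with 20 to 120 N. Pads are 22 mm wide; open, the fingers measure 114 mm over their backs; the gripper's body (76 mm by 85 mm) begins 54 mm behind the grasp point. The pads swing forward as they close: fully open they stand 13 mm farther back than shut.
Start: joints at [-1.424, 0.048, 0.099, 1.622, 0, 1.443], TCP at [0.142, -0.505, 0.231] pointing down, gripper open.
Joint ranges: [-2.91, 2.91], [-0.99, 1.94], [-1.21, 1.42], [-2.12, 2.29], [-1.49, 1.47], [-3.14, 3.14]. Speed limits (rad/s): [2.79, 2.79, 3.14, 3.14, 3.14, 3.14].

### API

Orientations are given as a rotation vector (axis times angle).
In Python, from station import env, imaging, workorder gives the robot as it stands. The module is installed in compiled form; this text tells all that it offers.
- The arm moves only by the tool apply_moves, never from a script. Its argument "targets" is a list of rows, each an object with "fingers": the opening, from -1 (shut) to 1 (fully open); "slide": the shift along the tool's x, y, z in mm, a list of three; "delta_rot": the turn, a rotation vector about the tool's x, y, z in degrees, a list of three. In form: [{"fingers": fingers, "slide": [dx, dy, dz], "delta_rot": [wx, wy, wz]}, ...]. A call has 1 to 12 rows; each row shifts and turns the commanded pose from where the row before left it, along the tool's axes as they then stand; what a row does not reach is not made up. A row lasts 1/12 s, in which the tool goes at most 41.7 mm and 7.16 degrees, less where a joint would pass 70% of its speed; a pose out of reach is approached as far as the arm can. A call is refused whole if a number of a shift passes 41.7 or a number of a turn 7.16, either way. A call with a gripper value outside its range is refused whole. The fingers move at their own pace and stop on an object; "newtons" is the grip in N (left out, the last holds). Time passes only in rows, so rows that do not move let the fingers close. It gives the time, the measured TCP pose, the force, the opening and the grip force at its end, in the units of the state.
- env.observe(): the state, without advancing time (a new reading comes with each control period).
- imaging.get_image(name): name is "scene" or "side" or "wrist"; returns a dict with "color" (400x640x3 uint8, red, green, blue), "intrinsics" (3x3 intrinsics, pixels), "extrinsics" (4x4, takes a point from world to camera coordinates). Camera axes: x right, y down, z forward; pixel columns grow to the right and rows downward; lengths in m; the calibration is good to about 2 mm. A picture is of the moment at which its call begins. There is no depth.
- workorder.sign_off(): hands the job in; it is judged then, once.
Trained networks look in the newest picture that a camera, given by its name, has taken for a name from the list of things; names that differ only in an ending like _2 or _b are one class to them, and where a whole thing is asked for, a point or a joint stands for the part that bears it (a point fixed in the world has none). Each returns a list of dicts, best first, with "score" (0 to 1); they miss things now and then, are a little off and sometimes report something else, mostly with a low value. They report only what shows in the picture. A call takes as long as a camera call.
- imaging.silhouettes(camera, thing): "region" (400x640 bool, what is visible of it).
- imaging.tip_of(camera, thing): "at" ([x, y, z] in m, in the coordinates of the camera as it stood for that picture, good to about 4 mm: a listed point, or the origin of a listed thing).
The state is a dict: "t": time; "joints": joint angles; "qvel": joint speeds; "effort": joint torques, N m; "eef_pos": TCP position; "tool_rot": TCP orientation; "force": force on the tool from outside, world axes, zero at the start; "wrist_torque": the same for the moment, N m; "width": opening from 0.0 (shut) to 1.0 (fully open); "grip_force": force on a finger pad.
Only numpy, scipy, OpenCV 4.12 (cv2) and the standard library are available. Lean on these libraries where they do the work, as an engineer would, in place of code of your own. Each camera call takes 0.05 s, during which the arm holds its last target. There are 200 camera calls.

## Working session

There is one attempt and no reset: what is moved stays moved. The work goes in short steps, Python scripts to look and compute and a tool call to move; the robot and the scene stay as the last step left them, time stands still between calls to the robot, and variables do not carry over. Pictures are saved under pics/ and viewed, at most 10 in all, crops included, and the job is handed in when it is done.

Besides the shell and the picture viewer there is one more tool, called after ">>>" as name(argument=value, ...), one argument or row to a line, values as JSON. apply_moves: Moves the arm, as the interface text tells. Its arguments: {"type":"object","properties":{"targets":{"type":"array"},"newtons":{"type":"number"}},"required":["targets"]}

```bash
mkdir -p pics; cat > h.py <<'E'
from station import env, imaging, workorder
import numpy as np, cv2
from scipy.spatial.transform import Rotation as R
def shot(c):
    im=imaging.get_image(c); return im
def toworld(im,p):
    E=np.array(im["extrinsics"]); return (np.linalg.inv(E)@np.r_[p,1])[:3]
def onplane(im,uv,z):
    K=np.array(im["intrinsics"]);E=np.array(im["extrinsics"]);Ei=np.linalg.inv(E)
    d=Ei[:3,:3]@np.linalg.inv(K)@np.r_[uv,1]; o=Ei[:3,3]; return o+d*(z-o[2])/d[2]
E
python3 - <<'E'
from h import *
s=env.observe();print({k:np.round(v,3) for k,v in s.items()})
for c in["scene","side"]:
    im=shot(c); cv2.imwrite(f"pics/{c}0.png",im["color"][:,:,::-1])
    print(c,"cam at",np.round(np.linalg.inv(im["extrinsics"])[:3,3],3))
    for t in["tray","bay","nut0","adapter","plug","tape","carton","flange","can"]:
        for d in imaging.tip_of(c,t)[:4]: print(t,round(d["score"],2),np.round(toworld(im,d["at"]),3))
E
```

```text
{'t': np.float64(0.0), 'joints': array([-1.424,  0.049,  0.098,  1.622, -0.   ,  1.443]), 'qvel': array([ 0.001, -0.001, -0.001, -0.   , -0.001,  0.001]), 'effort': array([ 1.0000e-03, -3.3879e+01,  3.2001e+01,  2.1000e-02, -0.0000e+00,
        0.0000e+00]), 'eef_pos': array([ 0.142, -0.505,  0.23 ]), 'tool_rot': array([-3.11, -0.43,  0.  ]), 'force': array([-0.514,  0.798,  0.41 ]), 'wrist_torque': array([-0.013,  0.021,  0.001]), 'grip_force': np.float64(0.0), 'width': np.float64(1.002)}
scene cam at [1.361 0.207 0.713]
tray 0.71 [ 0.565 -0.054 -0.001]
tray 0.38 [0.579 0.06  0.002]
bay 0.85 [0.578 0.059 0.004]
nut0 0.67 [ 0.564 -0.172  0.   ]
nut0 0.54 [ 0.62  -0.114  0.004]
nut0 0.43 [ 0.526 -0.102  0.003]
adapter 0.42 [ 0.485 -0.088  0.002]
adapter 0.25 [0.578 0.059 0.003]
adapter 0.2 [ 0.408 -0.446  0.   ]
plug 0.6 [ 0.67  -0.073  0.002]
tape 0.73 [0.316 0.365 0.002]
carton 0.67 [ 0.406 -0.443  0.003]
flange 0.81 [ 0.479  0.41  -0.001]
can 0.79 [ 0.635  0.399 -0.001]
side cam at [0.099 0.894 0.81 ]
tray 0.85 [ 0.553 -0.056  0.001]
bay 0.95 [0.576 0.059 0.008]
bay 0.53 [ 0.558 -0.055  0.002]
nut0 0.57 [ 0.611 -0.109  0.008]
nut0 0.41 [ 0.564 -0.171  0.009]
nut0 0.4 [ 0.523 -0.102  0.004]
adapter 0.43 [ 0.477 -0.09   0.007]
plug 0.63 [ 0.671 -0.072  0.004]
tape 0.94 [0.309 0.365 0.002]
carton 0.63 [ 0.401 -0.443  0.   ]
carton 0.51 [ 0.481 -0.093  0.008]
carton 0.26 [ 0.615 -0.112  0.007]
flange 0.84 [ 0.472  0.412 -0.001]
can 0.71 [0.634 0.397 0.004]
can 0.57 [ 0.562 -0.175  0.007]
can 0.48 [ 0.556 -0.057  0.   ]
can 0.22 [ 0.403 -0.442  0.003]
```

View pics/scene0.png

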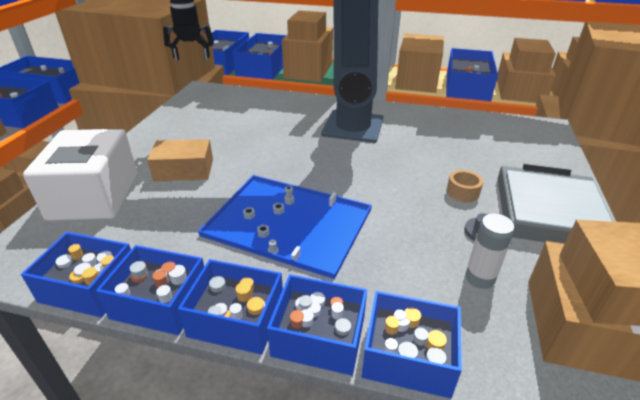

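View pics/side0.png

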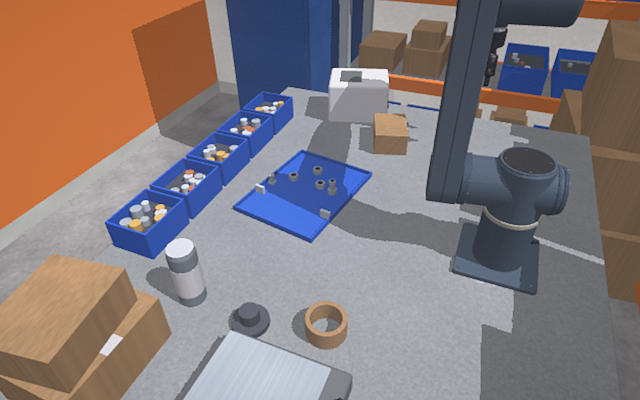

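```bash
python3 - <<'E'
from h import *
for c in["scene","side"]:
    im=shot(c)
    for t,z in[("tray",.017),("nut0",.021),("adapter",.03),("plug",.02)]:
        for d in imaging.silhouettes(c,t)[:4]:
            m=d["region"].astype(np.uint8)
            ct=max(cv2.findContours(m,0,2)[0],key=cv2.contourArea)
            if t=="tray":
                P=np.array([onplane(im,p,z)[:2] for p in ct[:,0]],np.float32)
                (a,b,g)=cv2.minAreaRect(P*1000); print(c,t,round(d["score"],2),a,b,g)
            else:
                mm=ct[:,0].mean(0); print(c,t,round(d["score"],2),"box",cv2.boundingRect(ct),np.round(onplane(im,mm,z),3))
E
```

```text
scene tray 0.93 (564.4495849609375, -64.68132019042969) (366.2421569824219, 293.64984130859375) 80.75882720947266
scene nut0 0.64 box (243, 208, 11, 11) [ 0.573 -0.168  0.021]
scene nut0 0.54 box (446, 169, 37, 34) [0.315 0.363 0.021]
scene nut0 0.49 box (273, 203, 11, 12) [ 0.535 -0.103  0.021]
scene adapter 0.64 box (284, 186, 11, 20) [ 0.492 -0.082  0.03 ]
scene adapter 0.23 box (148, 139, 65, 43) [ 0.398 -0.461  0.03 ]
scene plug 0.46 box (270, 241, 7, 12) [ 0.676 -0.066  0.02 ]
side tray 0.95 (554.1290283203125, -62.88981628417969) (376.1842346191406, 288.33929443359375) 80.13594818115234
side nut0 0.66 box (315, 180, 11, 9) [ 0.523 -0.095  0.021]
side nut0 0.6 box (289, 172, 10, 9) [ 0.61  -0.103  0.021]
side adapter 0.61 box (329, 179, 8, 15) [ 0.474 -0.088  0.03 ]
```

The scene view shows nuts at (249,213), (279,208) and (263,230), with the adapter at (289,195) and the plug at (272,247). The fences are at (333,199) and (296,252). The side view agrees, and the tray yaw is about -9.5°. Next I'll turn the closing line along tray y and go above the tray to look with the wrist camera.

>>> apply_moves(
  targets=[
    {"fingers":-1,"slide":[0,0,-17],"delta_rot":[0,0,6.3]},
    {"fingers":-1,"slide":[0,0,-17],"delta_rot":[0,0,6.3]},
    {"fingers":-1,"slide":[0,0,-17],"delta_rot":[0,0,6.3]},
    {"fingers":-1,"slide":[0,0,-17],"delta_rot":[0,0,6.3]},
    {"fingers":-1,"slide":[18,-29.5,0],"delta_rot":[0,0,0]},
    {"fingers":-1,"slide":[18,-29.5,0],"delta_rot":[0,0,0]},
    {"fingers":-1,"slide":[18,-29.5,0],"delta_rot":[0,0,0]},
    {"fingers":-1,"slide":[18,-29.5,0],"delta_rot":[0,0,0]},
    {"fingers":-1,"slide":[18,-29.5,0],"delta_rot":[0,0,0]},
    {"fingers":-1,"slide":[18,-29.5,0],"delta_rot":[0,0,0]},
    {"fingers":-1,"slide":[18,-29.5,0],"delta_rot":[0,0,0]},
    {"fingers":-1,"slide":[18,-29.5,0],"delta_rot":[0,0,0]},
  ],
  newtons=20,
)

```text
t: 2.5
eef_pos: [0.3241, -0.2948, 0.2995]
tool_rot: [3.13, -0.259, 0.001]
force: [0.6, -1.4, 0.7]
width: -0.001
grip_force: 0.0
```

>>> apply_moves(
  targets=[
    {"fingers":-1,"slide":[18,-29.5,0],"delta_rot":[0,0,0]},
    {"fingers":-1,"slide":[18,-29.5,0],"delta_rot":[0,0,0]},
    {"fingers":-1,"slide":[18,-29.5,0],"delta_rot":[0,0,0]},
    {"fingers":-1,"slide":[18,-29.5,0],"delta_rot":[0,0,0]},
    {"fingers":-1,"slide":[18,-29.5,0],"delta_rot":[0,0,0]},
    {"fingers":-1,"slide":[18,-29.5,0],"delta_rot":[0,0,0]},
    {"fingers":-1,"slide":[18,-29.5,0],"delta_rot":[0,0,0]},
    {"fingers":-1,"slide":[18,-29.5,0],"delta_rot":[0,0,0]},
    {"fingers":-1,"slide":[0,0,0],"delta_rot":[0,0,0]},
    {"fingers":-1,"slide":[0,0,0],"delta_rot":[0,0,0]},
  ],
)

```text
t: 3.33
eef_pos: [0.5047, -0.0856, 0.2988]
tool_rot: [-3.131, 0.253, 0.002]
force: [-0.7, -0.7, -0.6]
width: -0.003
grip_force: 0.0
```

```bash
cat > look.py <<'E'
from h import *
import sys
def look(tag,names=("tray","bay","nut0","adapter","plug"),save=True):
    s=env.observe();print("t",round(float(s["t"]),2),"tcp",np.round(s["eef_pos"],4),"\n",np.round(R.from_rotvec(s["tool_rot"]).as_matrix(),3),"w",round(float(s["width"]),3))
    im=shot("wrist"); 
    if save: cv2.imwrite(f"pics/{tag}.png",im["color"][:,:,::-1])
    print("cam at",np.round(np.linalg.inv(im["extrinsics"])[:3,3],3))
    for t in names:
        for d in imaging.tip_of("wrist",t)[:4]: print(t,round(d["score"],2),np.round(toworld(im,d["at"]),3))
        if t in("nut0","adapter","plug"):
          for d in imaging.silhouettes("wrist",t)[:4]:
            m=cv2.moments(d["region"].astype(np.uint8)); uv=(m["m10"]/m["m00"],m["m01"]/m["m00"])
            print("  sil",t,round(d["score"],2),np.round(uv),m["m00"],np.round(onplane(im,uv,{"nut0":.013,"adapter":.02,"plug":.014}[t]),4))
    return im
if __name__=="__main__": look(sys.argv[1])
E
python3 look.py w1
```

```text
t 3.33 tcp [ 0.5047 -0.0856  0.2988] 
 [[ 0.987 -0.161 -0.001]
 [-0.161 -0.987  0.   ]
 [-0.001  0.    -1.   ]] w -0.003
cam at [ 0.572 -0.097  0.44 ]
tray 0.7 [ 0.402 -0.441  0.001]
bay 0.69 [0.578 0.056 0.005]
nut0 0.89 [ 0.567 -0.173  0.004]
nut0 0.86 [ 0.527 -0.1    0.004]
nut0 0.7 [ 0.619 -0.11   0.004]
  sil nut0 0.93 [385.  97.] 548.0 [ 0.5618 -0.1725  0.013 ]
  sil nut0 0.92 [326.  53.] 550.0 [ 0.6195 -0.1132  0.013 ]
  sil nut0 0.73 [331. 139.] 503.0 [ 0.5246 -0.1046  0.013 ]
adapter 0.72 [ 0.48  -0.09   0.003]
adapter 0.41 [ 0.618 -0.112  0.005]
  sil adapter 0.97 [324. 180.] 459.0 [ 0.4788 -0.0893  0.02  ]
plug 0.81 [ 0.674 -0.065  0.005]
  sil plug 0.77 [279.  10.] 441.0 [ 0.6703 -0.0702  0.014 ]
```

View pics/w1.png

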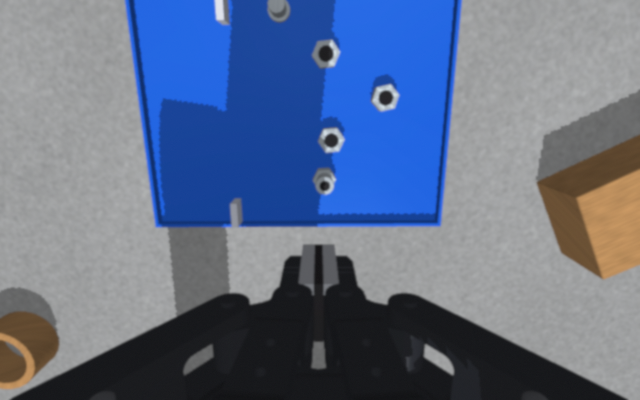

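The wrist view shows nuts at (385,97), (326,53) and (331,139), the adapter at (324,181), the plug at (279,10), and fences at (236,211) and (222,10). The networks' points fit the picture, and their z of about 4–5 mm matches the floor.

```bash
python3 - <<'E'
from h import *
im=shot("wrist")
a,b=[onplane(im,p,.017)[:2] for p in((157,226),(440,225))]
print("outer corners",a,b,np.linalg.norm(a-b),"(358 expected)")
e=(a-b)/np.linalg.norm(a-b); ex=np.array([e[1],-e[0]]); print("ey",e,np.degrees(np.arctan2(ex[1],ex[0])))
o=(a+b)/2-e*(-.010)+ex*.134; print("origin",o, "bay",o+.1175*e)
for n,p in dict(A=(.564,-.1725),B=(.618,-.112),C=(.525,-.103),ad=(.480,-.0895),pl=(.671,-.070),bay=(.577,.058)).items():
    d=np.array(p)-o; print(n,np.round([d@ex*1e3,d@e*1e3],1))
t=env.observe()["eef_pos"][:2]-o; print("tcp",t@ex*1e3,t@e*1e3)
E
```

```text
outer corners [0.45418487 0.12507827] [ 0.39670195 -0.22499846] 0.354764710874052 (358 expected)
ey [0.16203109 0.98678565] -9.324807678409451
origin [ 0.559293   -0.06180441] bay [0.57833165 0.05414291]
A [  22.6 -108.5]
B [ 66.1 -40. ]
C [-27.2 -46.2]
ad [-73.8 -40.2]
pl [111.6  10. ]
bay [ -1.9 121.1]
tcp -50.553157073533406 -34.439647677658954
```

>>> apply_moves(
  targets=[
    {"fingers":-1,"slide":[18.3,28.9,0],"delta_rot":[0,0,0]},
    {"fingers":-1,"slide":[18.3,28.9,0],"delta_rot":[0,0,0]},
    {"fingers":-1,"slide":[18.3,28.9,0],"delta_rot":[0,0,0]},
    {"fingers":-1,"slide":[18.3,28.9,0],"delta_rot":[0,0,0]},
    {"fingers":-1,"slide":[0,0,40],"delta_rot":[0,0,0]},
    {"fingers":-1,"slide":[0,0,40],"delta_rot":[0,0,0]},
    {"fingers":-1,"slide":[0,0,40],"delta_rot":[0,0,0]},
    {"fingers":-1,"slide":[0,0,40],"delta_rot":[0,0,0]},
    {"fingers":-1,"slide":[0,0,40],"delta_rot":[0,0,0]},
    {"fingers":-1,"slide":[0,0,30],"delta_rot":[0,0,0]},
    {"fingers":-1,"slide":[0,0,0],"delta_rot":[0,0,0]},
    {"fingers":-1,"slide":[0,0,0],"delta_rot":[0,0,0]},
  ],
)

```text
t: 4.83
eef_pos: [0.5551, -0.2122, 0.0671]
tool_rot: [-3.129, 0.259, 0.008]
force: [0.9, 0.8, 0.3]
width: 0.001
grip_force: 0.0
```

```bash
cat > tf.py <<'E'
from h import *
o=np.array([.5593,-.0610]);ey=np.array([.1620,.9868]);ex=np.array([.9868,-.1620])
def tr(p): d=np.array(p)[:2]-o; return np.round([d@ex*1e3,d@ey*1e3],1)
def status():
    s=env.observe();print("t",round(float(s["t"]),2),"tcp tray",tr(s["eef_pos"]),"z",np.round(s["eef_pos"][2],4),"rot",np.round(R.from_rotvec(s["tool_rot"]).as_matrix()[:2,:2].ravel(),3),"F",np.round(s["force"],1))
def objs(c="wrist",names=("nut0","adapter","plug")):
    im=shot(c)
    for t in names:
        z={"nut0":.013,"adapter":.02,"plug":.014}[t]
        for d in imaging.tip_of(c,t)[:4]:
            if d["score"]>.3: w=toworld(im,d["at"]);print(c,t,round(d["score"],2),tr(w),round(w[2],3))
        for d in imaging.silhouettes(c,t)[:4]:
            if d["score"]>.3:
                m=cv2.moments(d["region"].astype(np.uint8)); uv=(m["m10"]/m["m00"],m["m01"]/m["m00"])
                print("  sil",c,t,round(d["score"],2),np.round(uv),tr(onplane(im,uv,z)))
    return im
E
python3 - <<'E'
from tf import *
status(); im=objs(); cv2.imwrite("pics/w2.png",im["color"][:,:,::-1])
E
```

```text
t 4.83 tcp tray [  20.4 -149.9] z 0.0671 rot [ 0.986 -0.165 -0.165 -0.986] F [0.9 0.8 0.3]
wrist nut0 0.96 [  24.4 -110.8] 0.001
wrist nut0 0.94 [ 65.9 -40.9] 0.004
wrist nut0 0.61 [-23.9 -45.8] 0.006
  sil wrist nut0 0.84 [117. 141.] [ 66.9 -41.3]
  sil wrist nut0 0.72 [247. 222.] [  20.4 -108.8]
  sil wrist nut0 0.72 [152. 295.] [-26.8 -48.2]
wrist plug 0.76 [109.3  12.9] 0.005
  sil wrist plug 0.57 [17. 53.] [111.5   1.6]
```

View pics/w2.png

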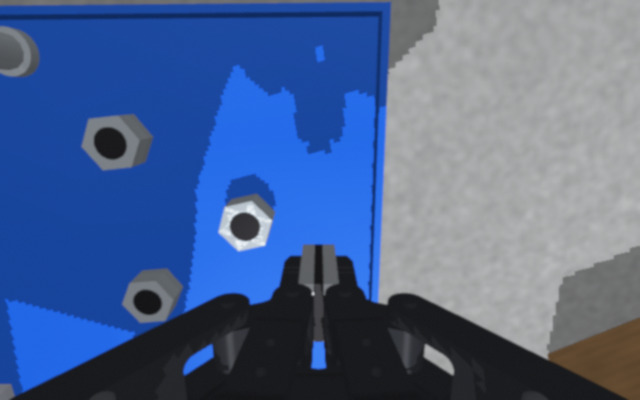

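>>> apply_moves(
  targets=[
    {"fingers":-1,"slide":[1.5,0,25],"delta_rot":[0,0,0]},
    {"fingers":-1,"slide":[0,0,20],"delta_rot":[0,0,0]},
    {"fingers":-1,"slide":[0,0,8],"delta_rot":[0,0,0]},
    {"fingers":-1,"slide":[0,0,3],"delta_rot":[0,0,0]},
    {"fingers":-1,"slide":[0,-4,0],"delta_rot":[0,0,0]},
    {"fingers":-1,"slide":[0,-4,0],"delta_rot":[0,0,0]},
    {"fingers":-1,"slide":[0,-4,0],"delta_rot":[0,0,0]},
    {"fingers":-1,"slide":[0,-4,0],"delta_rot":[0,0,0]},
    {"fingers":-1,"slide":[0,-4,0],"delta_rot":[0,0,0]},
    {"fingers":-1,"slide":[0,-4,0],"delta_rot":[0,0,0]},
    {"fingers":-1,"slide":[0,-4,0],"delta_rot":[0,0,0]},
    {"fingers":-1,"slide":[0,-4,0],"delta_rot":[0,0,0]},
  ],
)

```text
t: 6.18
eef_pos: [0.5649, -0.1824, 0.0146]
tool_rot: [3.129, -0.259, 0.003]
force: [-0.3, -3.2, 3.8]
width: -0.0
grip_force: 2.1
```

```bash
python3 - <<'E'
from tf import *
status(); im=objs(names=("nut0",)); cv2.imwrite("pics/w3.png",im["color"][:,:,::-1])
E
```

```text
t 6.18 tcp tray [  25.2 -118.9] z 0.0146 rot [ 0.986 -0.165 -0.165 -0.986] F [-0.3 -3.2  3.8]
wrist nut0 0.9 [ 65.9 -40.4] 0.004
wrist nut0 0.75 [-25.4 -43.1] 0.005
wrist nut0 0.63 [ 20.  -93.6] 0.004
  sil wrist nut0 0.81 [262. 267.] [ 23.  -94.6]
  sil wrist nut0 0.57 [124. 168.] [ 66.7 -40.7]
  sil wrist nut0 0.53 [195. 360.] [-25.3 -60.8]
```

View pics/w3.png

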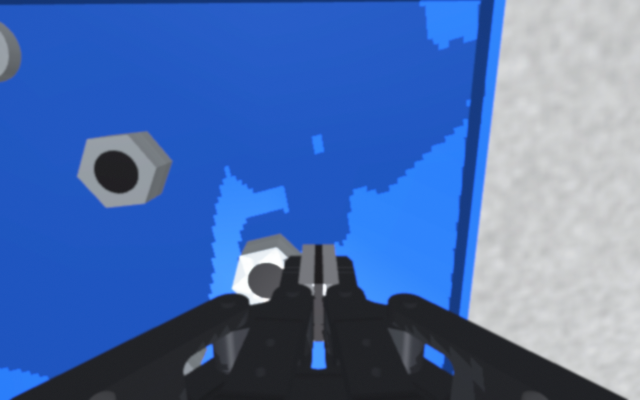

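The nut moved, but z stands 3 mm high with an upward force. I'll back off and check.

>>> apply_moves(
  targets=[
    {"fingers":-1,"slide":[-2,6,0],"delta_rot":[0,0,0]},
    {"fingers":-1,"slide":[0,6,0],"delta_rot":[0,0,0]},
    {"fingers":-1,"slide":[0,0,0],"delta_rot":[0,0,0]},
    {"fingers":-1,"slide":[0,0,0],"delta_rot":[0,0,0]},
    {"fingers":-1,"slide":[0,0,0],"delta_rot":[0,0,0]},
  ],
)

```text
t: 6.75
eef_pos: [0.5591, -0.1927, 0.0121]
tool_rot: [-3.129, 0.259, 0.004]
force: [-0.4, 0.3, 0.0]
width: 0.0
grip_force: 0.0
```

```bash
python3 - <<'E'
from tf import *
status(); im=objs(names=("nut0",)); cv2.imwrite("pics/w4.png",im["color"][:,:,::-1])
im=shot("side"); c=im["color"][130:250,220:400]; cv2.imwrite("pics/s4.png",cv2.resize(c[:,:,::-1],None,fx=4,fy=4,interpolation=cv2.INTER_CUBIC))
E
```

```text
t 6.75 tcp tray [  21.1 -130. ] z 0.0121 rot [ 0.986 -0.165 -0.165 -0.986] F [-0.4  0.3  0. ]
wrist nut0 0.82 [ 68.1 -39.8] 0.005
wrist nut0 0.69 [ 23.  -98.2] 0.002
  sil wrist nut0 0.98 [ 92. 159.] [ 66.8 -40.8]
  sil wrist nut0 0.87 [238. 263.] [ 21.8 -96. ]
  sil wrist nut0 0.73 [135. 331.] [-12.  -46.8]
```

View pics/s4.png

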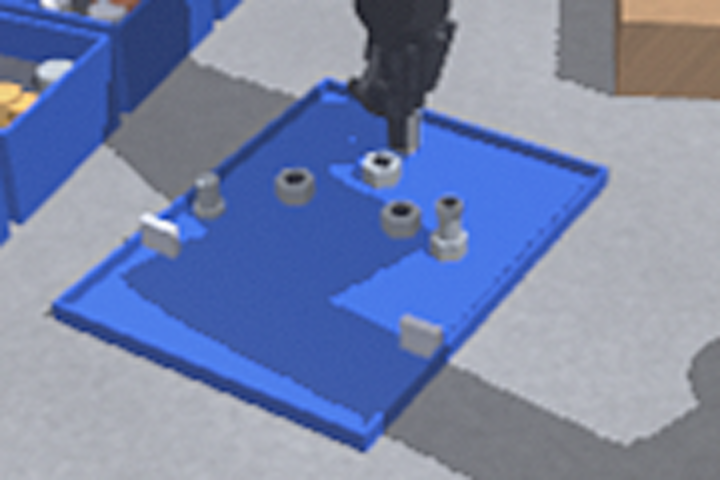

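Free, z is 12 mm with no force, so the bevelled fingertip back was wedging on the nut. The side view shows the nut still flat. I'll go 4 mm lower and retry.

>>> apply_moves(
  targets=[
    {"fingers":-1,"slide":[1,0,2],"delta_rot":[0,0,0]},
    {"fingers":-1,"slide":[0,0,2],"delta_rot":[0,0,0]},
    {"fingers":-1,"slide":[0,-4,0],"delta_rot":[0,0,0]},
    {"fingers":-1,"slide":[0,-4,0],"delta_rot":[0,0,0]},
    {"fingers":-1,"slide":[0,-4,0],"delta_rot":[0,0,0]},
    {"fingers":-1,"slide":[0,-5,0],"delta_rot":[0,0,0]},
    {"fingers":-1,"slide":[0,-5,0],"delta_rot":[0,0,0]},
    {"fingers":-1,"slide":[0,-5,0],"delta_rot":[0,0,0]},
  ],
)

```text
t: 7.62
eef_pos: [0.5657, -0.1661, 0.0094]
tool_rot: [-3.131, 0.258, -0.0]
force: [0.0, -0.1, -0.8]
width: 0.002
grip_force: 0.1
```

```bash
python3 - <<'E'
from tf import *
status(); im=objs(names=("nut0",))
E
```

```text
t 7.62 tcp tray [  23.3 -102.7] z 0.0094 rot [ 0.986 -0.164 -0.164 -0.986] F [ 0.  -0.1 -0.8]
wrist nut0 0.85 [ 67.7 -42.4] 0.002
wrist nut0 0.81 [-24.3 -46.3] 0.005
wrist nut0 0.75 [ 21.  -75.9] 0.001
  sil wrist nut0 0.97 [158. 166.] [ 66.8 -40.7]
  sil wrist nut0 0.75 [252. 271.] [ 21.5 -75. ]
  sil wrist nut0 0.63 [199. 359.] [-22.4 -48.2]
```

Clean push now with almost no force. Continuing in the lane.

>>> apply_moves(
  targets=[
    {"fingers":-1,"slide":[-1,-6,0],"delta_rot":[0,0,0]},
    {"fingers":-1,"slide":[0,-8,0],"delta_rot":[0,0,0]},
    {"fingers":-1,"slide":[0,-9,0],"delta_rot":[0,0,0]},
    {"fingers":-1,"slide":[0,-9,0],"delta_rot":[0,0,0]},
    {"fingers":-1,"slide":[0,-9,0],"delta_rot":[0,0,0]},
    {"fingers":-1,"slide":[0,-9,0],"delta_rot":[0,0,0]},
    {"fingers":-1,"slide":[0,-9,0],"delta_rot":[0,0,0]},
    {"fingers":-1,"slide":[0,-9,0],"delta_rot":[0,0,0]},
    {"fingers":-1,"slide":[0,-9,0],"delta_rot":[0,0,0]},
    {"fingers":-1,"slide":[0,-6,0],"delta_rot":[0,0,0]},
    {"fingers":-1,"slide":[0,-3,0],"delta_rot":[0,0,0]},
  ],
)

```text
t: 8.68
eef_pos: [0.5788, -0.0806, 0.0093]
tool_rot: [-3.131, 0.257, 0.0]
force: [-0.1, -0.1, 1.4]
width: 0.001
grip_force: 0.2
```

```bash
python3 - <<'E'
from tf import *
status(); im=objs(names=("nut0",)); cv2.imwrite("pics/w5.png",im["color"][:,:,::-1])
E
```

```text
t 8.68 tcp tray [ 22.4 -16.2] z 0.0093 rot [ 0.987 -0.163 -0.163 -0.987] F [-0.1 -0.1  1.4]
wrist nut0 0.82 [ 66.  -40.8] 0.003
wrist nut0 0.66 [18.1 12.1] 0.006
  sil wrist nut0 0.98 [384. 163.] [ 66.7 -41.8]
  sil wrist nut0 0.62 [253. 273.] [19.9 11.4]
```

View pics/w5.png

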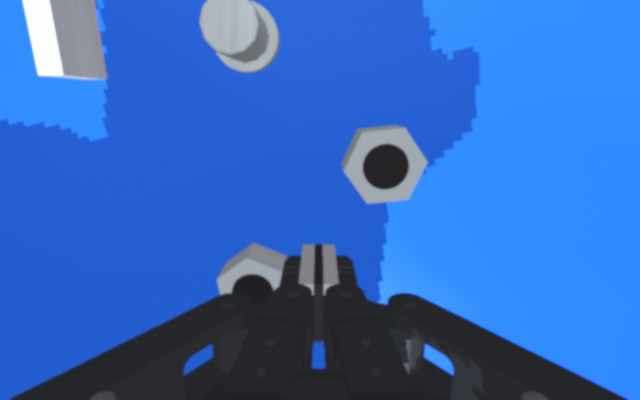

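The wrist view shows the nut at (253,275) against the finger, flat, and about 2.5 mm off centre. The adapter is not in view; the plug is clear at (240,35). I'll recentre and finish this lane.

>>> apply_moves(
  targets=[
    {"fingers":-1,"slide":[0,4,0],"delta_rot":[0,0,0]},
    {"fingers":-1,"slide":[-3,0,0],"delta_rot":[0,0,0]},
    {"fingers":-1,"slide":[0,-5,0],"delta_rot":[0,0,0]},
    {"fingers":-1,"slide":[0,-6,0],"delta_rot":[0,0,0]},
    {"fingers":-1,"slide":[0,-9,0],"delta_rot":[0,0,0]},
    {"fingers":-1,"slide":[0,-11,0],"delta_rot":[0,0,0]},
    {"fingers":-1,"slide":[0,-11,0],"delta_rot":[0,0,0]},
    {"fingers":-1,"slide":[0,-11,0],"delta_rot":[0,0,0]},
    {"fingers":-1,"slide":[0,-11,0],"delta_rot":[0,0,0]},
    {"fingers":-1,"slide":[0,-11,0],"delta_rot":[0,0,0]},
    {"fingers":-1,"slide":[0,-11,0],"delta_rot":[0,0,0]},
    {"fingers":-1,"slide":[0,-9,0],"delta_rot":[0,0,0]},
  ],
)

```text
t: 9.83
eef_pos: [0.5877, -0.0081, 0.0095]
tool_rot: [-3.119, 0.211, -0.001]
force: [-0.5, -0.6, -0.3]
width: -0.003
grip_force: 0.1
```

>>> apply_moves(
  targets=[
    {"fingers":-1,"slide":[0,-6,0],"delta_rot":[0,0,0]},
    {"fingers":-1,"slide":[0,-3,0],"delta_rot":[0,0,0]},
    {"fingers":-1,"slide":[0,0,0],"delta_rot":[0,0,0]},
    {"fingers":-1,"slide":[0,4,0],"delta_rot":[0,0,0]},
    {"fingers":-1,"slide":[0,0,0],"delta_rot":[0,0,0]},
  ],
)

```text
t: 10.25
eef_pos: [0.5877, -0.0088, 0.0096]
tool_rot: [-3.117, 0.203, -0.002]
force: [0.8, 0.1, 0.0]
width: -0.001
grip_force: 0.0
```

```bash
python3 - <<'E'
from tf import *
status(); im=objs(names=("nut0",)); objs("side",("nut0",));objs("scene",("nut0",))
E
```

```text
t 10.25 tcp tray [19.6 56.1] z 0.0096 rot [ 0.992 -0.13  -0.13  -0.991] F [0.8 0.1 0. ]
wrist nut0 0.93 [17.6 87.3] 0.001
wrist nut0 0.77 [ 65.8 -38.7] 0.005
  sil wrist nut0 0.87 [243. 268.] [17.8 87.6]
  sil wrist nut0 0.74 [550. 349.] [-16.3 -48.9]
  sil wrist nut0 0.67 [576. 164.] [ 66.9 -41.9]
side nut0 0.64 [17.4 85.7] 0.008
side nut0 0.48 [-28.7 -50.6] 0.005
  sil side nut0 0.58 [272. 176.] [124.8  -8.3]
  sil side nut0 0.58 [390. 134.] [ -82.3 -444.3]
  sil side nut0 0.45 [320. 184.] [-28.4 -52.1]
scene nut0 0.7 [ 65.  -41.5] 0.004
scene nut0 0.63 [-30.3 -48. ] 0.0
scene nut0 0.61 [20.5 84.7] -0.001
  sil scene nut0 0.61 [278. 208.] [-24.  -47.1]
  sil scene nut0 0.47 [320. 232.] [19.  89.6]
  sil scene nut0 0.45 [263. 231.] [ 69.7 -40. ]
```

```bash
python3 - <<'E'
from tf import *
s=env.observe(); print(np.round(s["joints"],3),np.round(s["qvel"],3)); status()
E
```

```text
[-0.137  0.273 -0.093  1.205  0.018  3.134] [ 0.     0.001  0.001  0.     0.001 -0.003]
t 10.7 tcp tray [19.5 57. ] z 0.0096 rot [ 0.992 -0.129 -0.129 -0.991] F [-0.3  0.7 -0.1]
```

The last joint reached its range limit at 3.13 rad, so I'll lift, make a half turn back and continue.

>>> apply_moves(
  targets=[
    {"fingers":-1,"slide":[0,8,-5],"delta_rot":[0,0,0]},
    {"fingers":-1,"slide":[0,0,-30],"delta_rot":[0,0,0]},
    {"fingers":-1,"slide":[0,0,-35],"delta_rot":[0,0,-7]},
    {"fingers":-1,"slide":[0,0,0],"delta_rot":[0,0,-7]},
    {"fingers":-1,"slide":[0,0,0],"delta_rot":[0,0,-7]},
    {"fingers":-1,"slide":[0,0,0],"delta_rot":[0,0,-7]},
    {"fingers":-1,"slide":[0,0,0],"delta_rot":[0,0,-7]},
    {"fingers":-1,"slide":[0,0,0],"delta_rot":[0,0,-7]},
    {"fingers":-1,"slide":[0,0,0],"delta_rot":[0,0,-7]},
    {"fingers":-1,"slide":[0,0,0],"delta_rot":[0,0,-7]},
    {"fingers":-1,"slide":[0,0,0],"delta_rot":[0,0,-7]},
    {"fingers":-1,"slide":[0,0,0],"delta_rot":[0,0,-7]},
  ],
)

```text
t: 11.7
eef_pos: [0.5866, -0.0177, 0.0799]
tool_rot: [-2.668, -1.632, -0.018]
force: [0.5, 0.2, 0.5]
width: 0.0
grip_force: 0.0
```

>>> apply_moves(
  targets=[
    {"fingers":-1,"slide":[0,0,0],"delta_rot":[0,0,-7]},
    {"fingers":-1,"slide":[0,0,0],"delta_rot":[0,0,-7]},
    {"fingers":-1,"slide":[0,0,0],"delta_rot":[0,0,-7]},
    {"fingers":-1,"slide":[0,0,0],"delta_rot":[0,0,-7]},
    {"fingers":-1,"slide":[0,0,0],"delta_rot":[0,0,-7]},
    {"fingers":-1,"slide":[0,0,0],"delta_rot":[0,0,-7]},
    {"fingers":-1,"slide":[0,0,0],"delta_rot":[0,0,-7]},
    {"fingers":-1,"slide":[0,0,0],"delta_rot":[0,0,-7]},
    {"fingers":-1,"slide":[0,0,0],"delta_rot":[0,0,-7]},
    {"fingers":-1,"slide":[0,0,0],"delta_rot":[0,0,-7]},
    {"fingers":-1,"slide":[0,0,0],"delta_rot":[0,0,-7]},
    {"fingers":-1,"slide":[0,0,0],"delta_rot":[0,0,-7]},
  ],
)

```text
t: 12.7
eef_pos: [0.5866, -0.0177, 0.0799]
tool_rot: [-0.894, -3.009, -0.028]
force: [-0.6, 0.4, 0.3]
width: -0.001
grip_force: 0.0
```

>>> apply_moves(
  targets=[
    {"fingers":-1,"slide":[0,0,0],"delta_rot":[0,0,-7]},
    {"fingers":-1,"slide":[0,0,0],"delta_rot":[0,0,-3]},
    {"fingers":-1,"slide":[0,0,0],"delta_rot":[0,0,0]},
    {"fingers":-1,"slide":[0,0,0],"delta_rot":[0,0,0]},
  ],
)

```text
t: 13.03
eef_pos: [0.5867, -0.0176, 0.0798]
tool_rot: [-0.64, -3.075, -0.028]
force: [0.5, 0.6, -0.5]
width: -0.001
grip_force: 0.0
```

```bash
python3 - <<'E'
from tf import *
status(); s=env.observe(); print(np.round(s["joints"],3)); print(np.round(R.from_rotvec(s["tool_rot"]).as_matrix(),3)); im=objs()
E
```

```text
t 13.03 tcp tray [20.  47.3] z 0.0798 rot [-0.917  0.399  0.399  0.917] F [ 0.5  0.6 -0.5]
[-0.154  0.226 -0.006  1.339  0.018  0.257]
[[-0.917  0.399  0.003]
 [ 0.399  0.917  0.018]
 [ 0.005  0.017 -1.   ]]
wrist nut0 0.87 [17.2 87.4] 0.005
wrist nut0 0.77 [ 69.6 -41.6] 0.004
wrist nut0 0.72 [-27.1 -46. ] 0.004
  sil wrist nut0 0.93 [381. 195.] [15.8 88.3]
  sil wrist nut0 0.68 [199. 299.] [ 54.5 -40.7]
  sil wrist nut0 0.55 [141. 182.] [-27.5 -47.9]
wrist adapter 0.56 [-70.9 -40. ] 0.003
  sil wrist adapter 0.74 [106.  98.] [-76.  -45.1]
  sil wrist plug 0.42 [314. 352.] [112.6  21.8]
```

>>> apply_moves(
  targets=[
    {"fingers":-1,"slide":[0,0,0],"delta_rot":[1,-0.25,0]},
    {"fingers":-1,"slide":[0,0,0],"delta_rot":[0,0,-7.1]},
    {"fingers":-1,"slide":[0,0,0],"delta_rot":[0,0,-7.1]},
    {"fingers":-1,"slide":[2.5,0,25],"delta_rot":[0,0,0]},
    {"fingers":-1,"slide":[0,0,25],"delta_rot":[0,0,0]},
    {"fingers":-1,"slide":[0,0,14],"delta_rot":[0,0,0]},
    {"fingers":-1,"slide":[0,0,5],"delta_rot":[0,0,0]},
    {"fingers":-1,"slide":[0,0,2],"delta_rot":[0,0,0]},
    {"fingers":-1,"slide":[0,0,0],"delta_rot":[0,0,0]},
  ],
)

```text
t: 14.13
eef_pos: [0.5841, -0.0166, 0.0085]
tool_rot: [-0.252, -3.131, 0.0]
force: [0.4, 0.4, -0.5]
width: 0.004
grip_force: 0.0
```

```bash
python3 - <<'E'
from tf import *
status(); s=env.observe(); print(np.round(s["joints"],3)); print(np.round(R.from_rotvec(s["tool_rot"]).as_matrix(),3)); im=objs(names=("nut0",))
E
```

```text
t 14.13 tcp tray [17.3 47.9] z 0.0085 rot [-0.987  0.16   0.16   0.987] F [ 0.4  0.4 -0.5]
[-0.143  0.268 -0.102  1.202 -0.     0.018]
[[-0.987  0.16  -0.001]
 [ 0.16   0.987 -0.   ]
 [ 0.001 -0.    -1.   ]]
wrist nut0 0.91 [19.6 87.1] 0.005
wrist nut0 0.75 [-27.7 -45.1] 0.005
  sil wrist nut0 0.9 [ 70. 165.] [-27.5 -48.5]
  sil wrist nut0 0.79 [115. 341.] [ 51.9 -43.1]
  sil wrist nut0 0.73 [415. 265.] [14.4 88.3]
```

Aligned. Pushing nut A the rest of the way, backing off, rising, then moving behind C (lane about -26).

>>> apply_moves(
  targets=[
    {"fingers":-1,"slide":[-0.5,5,0],"delta_rot":[0,0,0]},
    {"fingers":-1,"slide":[0,4,0],"delta_rot":[0,0,0]},
    {"fingers":-1,"slide":[0,4,0],"delta_rot":[0,0,0]},
    {"fingers":-1,"slide":[0,5,0],"delta_rot":[0,0,0]},
    {"fingers":-1,"slide":[0,5,0],"delta_rot":[0,0,0]},
    {"fingers":-1,"slide":[0,5,0],"delta_rot":[0,0,0]},
    {"fingers":-1,"slide":[0,4,0],"delta_rot":[0,0,0]},
    {"fingers":-1,"slide":[0,2,0],"delta_rot":[0,0,0]},
    {"fingers":-1,"slide":[0,-8,0],"delta_rot":[0,0,0]},
    {"fingers":-1,"slide":[0,-10,-20],"delta_rot":[0,0,0]},
    {"fingers":-1,"slide":[0,0,-40],"delta_rot":[0,0,0]},
    {"fingers":-1,"slide":[0,0,-40],"delta_rot":[0,0,0]},
  ],
)

```text
t: 15.28
eef_pos: [0.5846, -0.0018, 0.1066]
tool_rot: [-0.254, -3.124, -0.0]
force: [0.2, -0.0, 1.2]
width: -0.001
grip_force: 0.0
```

```bash
python3 - <<'E'
from tf import *
status(); im=objs()
E
```

```text
t 15.28 tcp tray [15.3 62.5] z 0.1066 rot [-0.987  0.161  0.161  0.987] F [ 0.2 -0.   1.2]
wrist nut0 0.85 [ 20.2 111.6] 0.001
wrist nut0 0.71 [-28.2 -44.7] 0.006
wrist nut0 0.62 [ 66.3 -42.9] 0.007
  sil wrist nut0 0.77 [388. 206.] [ 15.4 110.1]
  sil wrist nut0 0.69 [175. 274.] [ 66.6 -40.8]
  sil wrist nut0 0.66 [149. 143.] [-27.4 -48.1]
wrist adapter 0.82 [-73.5 -39.4] 0.001
  sil wrist adapter 0.67 [141.  63.] [-75.8 -44.2]
```

>>> apply_moves(
  targets=[
    {"fingers":-1,"slide":[10.9,-37.6,0],"delta_rot":[0,0,0]},
    {"fingers":-1,"slide":[10.9,-37.6,0],"delta_rot":[0,0,0]},
    {"fingers":-1,"slide":[10.9,-37.6,0],"delta_rot":[0,0,0]},
    {"fingers":-1,"slide":[10.9,-37.6,0],"delta_rot":[0,0,0]},
    {"fingers":-1,"slide":[0,0,0],"delta_rot":[0,0,0]},
    {"fingers":-1,"slide":[0,0,40],"delta_rot":[0,0,0]},
    {"fingers":-1,"slide":[0,0,30],"delta_rot":[0,0,0]},
    {"fingers":-1,"slide":[0,0,0],"delta_rot":[0,0,0]},
    {"fingers":-1,"slide":[0,0,0],"delta_rot":[0,0,0]},
  ],
)

```text
t: 16.38
eef_pos: [0.5166, -0.1408, 0.0349]
tool_rot: [-0.252, -3.123, -0.005]
force: [0.1, -0.1, 0.2]
width: 0.002
grip_force: 0.0
```

```bash
python3 - <<'E'
from tf import *
status(); im=objs(); cv2.imwrite("pics/w6.png",im["color"][:,:,::-1])
E
```

```text
t 16.38 tcp tray [-29.2 -85.7] z 0.0349 rot [-0.987  0.16   0.16   0.987] F [ 0.1 -0.1  0.2]
wrist nut0 0.76 [-25.  -44.3] 0.005
  sil wrist nut0 0.61 [395. 250.] [-27.3 -47.7]
wrist adapter 0.93 [-73.8 -39.3] 0.005
  sil wrist adapter 0.56 [430. 161.] [-72.9 -36.4]
```

View pics/w6.png

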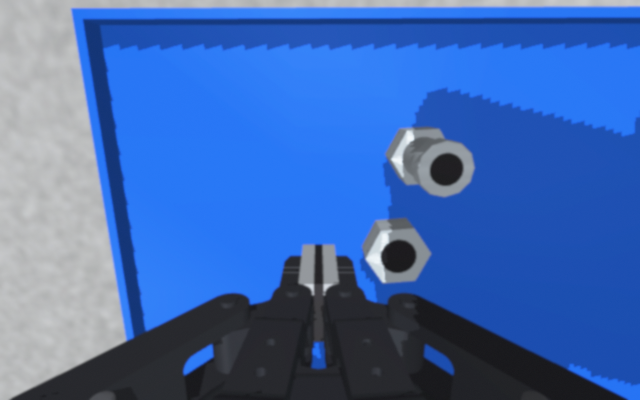

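Wrist view: nut C at (398,256), adapter at (420,160), both clear of the fingers at (319,270). Descend and push.

>>> apply_moves(
  targets=[
    {"fingers":-1,"slide":[-2,-2,15],"delta_rot":[0,0,0]},
    {"fingers":-1,"slide":[0,0,8],"delta_rot":[0,0,0]},
    {"fingers":-1,"slide":[0,0,3],"delta_rot":[0,0,0]},
    {"fingers":-1,"slide":[0,4,0],"delta_rot":[0,0,0]},
    {"fingers":-1,"slide":[0,4,0],"delta_rot":[0,0,0]},
    {"fingers":-1,"slide":[0,4,0],"delta_rot":[0,0,0]},
    {"fingers":-1,"slide":[0,4,0],"delta_rot":[0,0,0]},
    {"fingers":-1,"slide":[0,4,0],"delta_rot":[0,0,0]},
    {"fingers":-1,"slide":[0,7,0],"delta_rot":[0,0,0]},
    {"fingers":-1,"slide":[0,9,0],"delta_rot":[0,0,0]},
    {"fingers":-1,"slide":[0,6,0],"delta_rot":[0,0,0]},
    {"fingers":-1,"slide":[0,3,0],"delta_rot":[0,0,0]},
  ],
)

```text
t: 17.73
eef_pos: [0.5293, -0.0994, 0.0128]
tool_rot: [-0.251, -3.132, 0.0]
force: [0.7, -0.6, 1.0]
width: -0.001
grip_force: 0.7
```

```bash
python3 - <<'E'
from tf import *
status(); im=objs()
E
```

```text
t 17.73 tcp tray [-23.4 -42.7] z 0.0128 rot [-0.987  0.159  0.159  0.987] F [ 0.7 -0.6  1. ]
wrist nut0 0.78 [ 21.6 107.6] 0.004
wrist nut0 0.63 [-27.  -15.9] 0.005
  sil wrist nut0 0.81 [382. 251.] [-30.8 -15.6]
  sil wrist nut0 0.59 [624. 338.] [12.  97.9]
  sil wrist adapter 0.62 [327. 156.] [-72.3 -39.6]
```

>>> apply_moves(
  targets=[
    {"fingers":-1,"slide":[0,-5,0],"delta_rot":[0,0,0]},
    {"fingers":-1,"slide":[4.5,0,3],"delta_rot":[0,0,0]},
    {"fingers":-1,"slide":[0,0,0],"delta_rot":[0,0,0]},
    {"fingers":-1,"slide":[0,0,0],"delta_rot":[0,0,0]},
  ],
)

```text
t: 18.42
eef_pos: [0.5229, -0.1046, 0.009]
tool_rot: [-0.253, -3.13, -0.001]
force: [0.1, 0.5, 0.2]
width: 0.0
grip_force: 0.0
```

```bash
python3 - <<'E'
from tf import *
status(); im=objs()
E
```

```text
t 18.42 tcp tray [-28.9 -48.9] z 0.009 rot [-0.987  0.161  0.161  0.987] F [0.1 0.5 0.2]
wrist nut0 0.65 [-26.3 -11. ] 0.005
  sil wrist nut0 0.77 [631. 351.] [10.7 92.4]
  sil wrist nut0 0.56 [397. 264.] [-32.  -15.8]
wrist adapter 0.63 [-70.4 -40.8] 0.001
  sil wrist adapter 0.63 [346. 174.] [-71.8 -38.8]
```

>>> apply_moves(
  targets=[
    {"fingers":-1,"slide":[-1,4,0.5],"delta_rot":[0,0,0]},
    {"fingers":-1,"slide":[0,4,0],"delta_rot":[0,0,0]},
    {"fingers":-1,"slide":[0,6,0],"delta_rot":[0,0,0]},
    {"fingers":-1,"slide":[0,8,0],"delta_rot":[0,0,0]},
    {"fingers":-1,"slide":[0,9,0],"delta_rot":[0,0,0]},
    {"fingers":-1,"slide":[0,9,0],"delta_rot":[0,0,0]},
    {"fingers":-1,"slide":[0,9,0],"delta_rot":[0,0,0]},
    {"fingers":-1,"slide":[0,9,0],"delta_rot":[0,0,0]},
    {"fingers":-1,"slide":[0,6,0],"delta_rot":[0,0,0]},
    {"fingers":-1,"slide":[0,3,0],"delta_rot":[0,0,0]},
  ],
)

```text
t: 19.6
eef_pos: [0.5354, -0.0373, 0.009]
tool_rot: [-0.25, -3.131, -0.001]
force: [-0.7, -1.0, -0.3]
width: 0.001
grip_force: 0.2
```

```bash
python3 - <<'E'
from tf import *
status(); im=objs(names=("nut0",)); objs("side",("nut0",))
E
```

```text
t 19.6 tcp tray [-27.4  19.5] z 0.009 rot [-0.987  0.159  0.159  0.987] F [-0.7 -1.  -0.3]
wrist nut0 0.84 [ 20.9 109.1] 0.003
wrist nut0 0.65 [-33.   51.9] 0.007
  sil wrist nut0 0.97 [525. 337.] [  4.8 112. ]
  sil wrist nut0 0.73 [384. 251.] [-36.5  46.7]
  sil wrist nut0 0.69 [324. 164.] [-72.7  21.5]
side nut0 0.59 [ 63.  -40.9] 0.006
side nut0 0.51 [ 18.  109.4] 0.005
side nut0 0.43 [-38.8  45.8] 0.005
  sil side nut0 0.58 [306. 201.] [-36.5  42.1]
  sil side nut0 0.51 [293. 175.] [ 70.8 -46.5]
  sil side nut0 0.46 [278. 207.] [ 14.1 107.1]
```

```bash
python3 - <<'E'
from tf import *
im=shot("wrist"); cv2.imwrite("pics/w7.png",im["color"][:,:,::-1])
objs("side",("adapter",))
objs("scene",("adapter",))
E
```

```text
side adapter 0.51 [-74.1 -42.8] 0.005
scene adapter 0.36 [-73.8 -42.8] 0.001
```

View pics/w7.png

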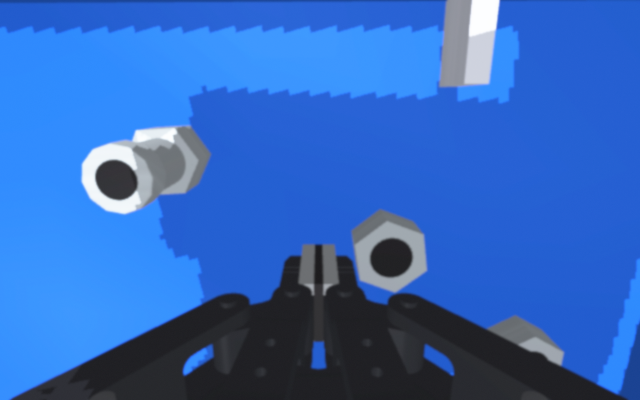

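The adapter is untouched at (175,165). Nut C at (391,257) has slid about 8 mm to -x on the finger, so I'll recentre behind it at x ≈ -36.

>>> apply_moves(
  targets=[
    {"fingers":-1,"slide":[0,-8,0],"delta_rot":[0,0,0]},
    {"fingers":-1,"slide":[9,0,0],"delta_rot":[0,0,0]},
    {"fingers":-1,"slide":[0,0,0],"delta_rot":[0,0,0]},
    {"fingers":-1,"slide":[0,4,0],"delta_rot":[0,0,0]},
    {"fingers":-1,"slide":[0,4,0],"delta_rot":[0,0,0]},
    {"fingers":-1,"slide":[0,4,0],"delta_rot":[0,0,0]},
    {"fingers":-1,"slide":[0,6,0],"delta_rot":[0,0,0]},
    {"fingers":-1,"slide":[0,7,0],"delta_rot":[0,0,0]},
    {"fingers":-1,"slide":[0,7,0],"delta_rot":[0,0,0]},
    {"fingers":-1,"slide":[0,7,0],"delta_rot":[0,0,0]},
    {"fingers":-1,"slide":[0,4,0],"delta_rot":[0,0,0]},
    {"fingers":-1,"slide":[0,2,0],"delta_rot":[0,0,0]},
  ],
)

```text
t: 21.25
eef_pos: [0.5325, 0.0003, 0.009]
tool_rot: [-0.251, -3.131, -0.0]
force: [-0.7, -0.7, 0.2]
width: 0.001
grip_force: 0.2
```

```bash
python3 - <<'E'
from tf import *
status(); im=objs(names=("nut0",)); objs("side",("nut0",))
E
```

```text
t 21.25 tcp tray [-36.3  56.2] z 0.009 rot [-0.987  0.159  0.159  0.987] F [-0.7 -0.7  0.2]
wrist nut0 0.88 [-33.6  85.8] 0.005
wrist nut0 0.74 [ 19.7 105.7] 0.003
  sil wrist nut0 0.74 [438. 359.] [  7.6 110.9]
side nut0 0.55 [ 14.9 109.8] 0.007
side nut0 0.5 [ 62.2 -46. ] 0.005
side nut0 0.5 [-37.7  81.4] 0.006
```

Centred. Another 26 mm, then back off and rise.

>>> apply_moves(
  targets=[
    {"fingers":-1,"slide":[0,5,0],"delta_rot":[0,0,0]},
    {"fingers":-1,"slide":[0,6,0],"delta_rot":[0,0,0]},
    {"fingers":-1,"slide":[0,6,0],"delta_rot":[0,0,0]},
    {"fingers":-1,"slide":[0,5,0],"delta_rot":[0,0,0]},
    {"fingers":-1,"slide":[0,3,0],"delta_rot":[0,0,0]},
    {"fingers":-1,"slide":[0,1,0],"delta_rot":[0,0,0]},
    {"fingers":-1,"slide":[0,-8,0],"delta_rot":[0,0,0]},
    {"fingers":-1,"slide":[0,-10,-20],"delta_rot":[0,0,0]},
    {"fingers":-1,"slide":[0,0,-40],"delta_rot":[0,0,0]},
    {"fingers":-1,"slide":[0,0,-40],"delta_rot":[0,0,0]},
    {"fingers":-1,"slide":[0,0,0],"delta_rot":[0,0,0]},
    {"fingers":-1,"slide":[0,0,0],"delta_rot":[0,0,0]},
  ],
)

```text
t: 22.55
eef_pos: [0.5366, 0.0062, 0.1131]
tool_rot: [0.253, 3.124, -0.001]
force: [-0.6, -0.1, -0.7]
width: -0.004
grip_force: 0.0
```

```bash
python3 - <<'E'
from tf import *
status(); im=objs()
E
```

```text
t 22.55 tcp tray [-33.2  62.6] z 0.1131 rot [-0.987  0.161  0.161  0.987] F [-0.6 -0.1 -0.7]
wrist nut0 0.92 [-31.5 112.4] 0.006
wrist nut0 0.55 [ 65.5 -39.4] 0.004
wrist nut0 0.55 [ 14.5 110.1] 0.005
  sil wrist nut0 0.88 [382. 264.] [ 15.2 109.9]
  sil wrist nut0 0.88 [385. 200.] [-34.3 109.5]
  sil wrist nut0 0.78 [181. 309.] [ 53.1 -43. ]
wrist adapter 0.84 [-71.5 -43.1] 0.004
  sil wrist adapter 0.76 [155. 144.] [-73.7 -43.6]
```

>>> apply_moves(
  targets=[
    {"fingers":-1,"slide":[-20,-28.6,0],"delta_rot":[0,0,0]},
    {"fingers":-1,"slide":[-20,-28.6,0],"delta_rot":[0,0,0]},
    {"fingers":-1,"slide":[-20,-28.6,0],"delta_rot":[0,0,0]},
    {"fingers":-1,"slide":[-20,-28.6,0],"delta_rot":[0,0,0]},
    {"fingers":-1,"slide":[-20,-28.6,0],"delta_rot":[0,0,0]},
    {"fingers":-1,"slide":[0,0,0],"delta_rot":[0,0,0]},
    {"fingers":-1,"slide":[0,0,40],"delta_rot":[0,0,0]},
    {"fingers":-1,"slide":[0,0,38],"delta_rot":[0,0,0]},
    {"fingers":-1,"slide":[0,0,0],"delta_rot":[0,0,0]},
    {"fingers":-1,"slide":[0,0,0],"delta_rot":[0,0,0]},
  ],
)

```text
t: 23.73
eef_pos: [0.6053, -0.1481, 0.0265]
tool_rot: [-0.251, -3.121, -0.005]
force: [-0.7, 0.1, 0.6]
width: -0.002
grip_force: 0.0
```

```bash
python3 - <<'E'
from tf import *
status(); im=objs()
E
```

```text
t 23.73 tcp tray [ 59.5 -78.5] z 0.0265 rot [-0.987  0.16   0.16   0.987] F [-0.7  0.1  0.6]
wrist nut0 0.8 [ 66.8 -40.1] 0.006
  sil wrist nut0 0.95 [397. 266.] [ 65.7 -41.2]
wrist plug 0.67 [111.1  13. ] 0.004
  sil wrist plug 0.91 [496. 328.] [98.7  9.7]
```

>>> apply_moves(
  targets=[
    {"fingers":-1,"slide":[-6,-2,8],"delta_rot":[0,0,0]},
    {"fingers":-1,"slide":[0,0,7],"delta_rot":[0,0,0]},
    {"fingers":-1,"slide":[0,0,2],"delta_rot":[0,0,0]},
    {"fingers":-1,"slide":[0,0,0],"delta_rot":[0,0,0]},
    {"fingers":-1,"slide":[0,0,0],"delta_rot":[0,0,0]},
  ],
)

```text
t: 24.5
eef_pos: [0.6143, -0.1526, 0.0129]
tool_rot: [-0.252, -3.129, -0.001]
force: [0.5, 0.8, 0.8]
width: 0.003
grip_force: 0.0
```

```bash
python3 - <<'E'
from tf import *
status(); im=objs(names=("nut0",))
E
```

```text
t 24.5 tcp tray [ 69.1 -81.5] z 0.0129 rot [-0.987  0.16   0.16   0.987] F [0.5 0.8 0.8]
wrist nut0 0.91 [ 67.6 -39.3] 0.003
  sil wrist nut0 0.92 [413. 260.] [ 66.2 -40.8]
```

>>> apply_moves(
  targets=[
    {"fingers":-1,"slide":[2.2,0,4],"delta_rot":[0,0,0]},
    {"fingers":-1,"slide":[0,4,0],"delta_rot":[0,0,0]},
    {"fingers":-1,"slide":[0,4,0],"delta_rot":[0,0,0]},
    {"fingers":-1,"slide":[0,4,0],"delta_rot":[0,0,0]},
    {"fingers":-1,"slide":[0,4,0],"delta_rot":[0,0,0]},
    {"fingers":-1,"slide":[0,5,0],"delta_rot":[0,0,0]},
    {"fingers":-1,"slide":[0,7,0],"delta_rot":[0,0,0]},
    {"fingers":-1,"slide":[0,8,0],"delta_rot":[0,0,0]},
    {"fingers":-1,"slide":[0,8,0],"delta_rot":[0,0,0]},
    {"fingers":-1,"slide":[0,8,0],"delta_rot":[0,0,0]},
    {"fingers":-1,"slide":[0,5,0],"delta_rot":[0,0,0]},
    {"fingers":-1,"slide":[0,2,0],"delta_rot":[0,0,0]},
  ],
)

```text
t: 25.65
eef_pos: [0.6225, -0.093, 0.0099]
tool_rot: [-0.25, -3.131, -0.001]
force: [0.5, -1.5, 1.3]
width: -0.003
grip_force: 0.2
```

```bash
python3 - <<'E'
from tf import *
status(); im=objs(names=("nut0",)); objs("side",("nut0",)); objs("scene",("nut0",))
E
```

```text
t 25.65 tcp tray [ 67.5 -21.3] z 0.0099 rot [-0.987  0.159  0.159  0.987] F [ 0.5 -1.5  1.3]
wrist nut0 0.95 [61.1  6.2] 0.007
  sil wrist nut0 0.91 [384. 254.] [60.3  6.1]
  sil wrist nut0 0.67 [624. 148.] [15.6 96.4]
  sil wrist nut0 0.61 [636.  21.] [-28.7  90. ]
side nut0 0.49 [ 15.6 105.6] 0.009
side nut0 0.43 [56.6  5.1] 0.003
side nut0 0.42 [-35.6 110.8] 0.007
  sil side nut0 0.68 [293. 213.] [-34.7 106.3]
  sil side nut0 0.55 [279. 207.] [ 14.  106.7]
scene nut0 0.66 [61.9  5.6] 0.006
scene nut0 0.6 [-33.2 109.4] 0.007
scene nut0 0.58 [ 17.1 108.5] 0.003
  sil scene nut0 0.68 [327. 235.] [ 18.7 110.1]
  sil scene nut0 0.45 [335. 223.] [-31.1 110.5]
```

>>> apply_moves(
  targets=[
    {"fingers":-1,"slide":[0,-8,0],"delta_rot":[0,0,0]},
    {"fingers":-1,"slide":[8,0,1],"delta_rot":[0,0,0]},
    {"fingers":-1,"slide":[0,0,0],"delta_rot":[0,0,0]},
    {"fingers":-1,"slide":[0,4,0],"delta_rot":[0,0,0]},
    {"fingers":-1,"slide":[0,4,0],"delta_rot":[0,0,0]},
    {"fingers":-1,"slide":[0,5,0],"delta_rot":[0,0,0]},
    {"fingers":-1,"slide":[0,7,0],"delta_rot":[0,0,0]},
    {"fingers":-1,"slide":[0,9,0],"delta_rot":[0,0,0]},
    {"fingers":-1,"slide":[0,9,0],"delta_rot":[0,0,0]},
    {"fingers":-1,"slide":[0,9,0],"delta_rot":[0,0,0]},
    {"fingers":-1,"slide":[0,6,0],"delta_rot":[0,0,0]},
    {"fingers":-1,"slide":[0,3,0],"delta_rot":[0,0,0]},
  ],
)

```text
t: 27.1
eef_pos: [0.6223, -0.0441, 0.0089]
tool_rot: [-0.25, -3.131, -0.0]
force: [-0.3, -0.7, -0.1]
width: 0.0
grip_force: 0.3
```

```bash
python3 - <<'E'
from tf import *
status(); im=objs(names=("nut0",)); objs("scene",("nut0",))
E
```

```text
t 27.1 tcp tray [59.5 26.9] z 0.0089 rot [-0.987  0.159  0.159  0.987] F [-0.3 -0.7 -0.1]
wrist nut0 0.9 [61.3 56.5] 0.005
wrist nut0 0.77 [-33.8 112.8] 0.007
wrist nut0 0.65 [ 19.1 108.6] 0.004
  sil wrist nut0 0.88 [534. 167.] [ 14.8 110.5]
  sil wrist nut0 0.65 [553.  34.] [-32.6 109.4]
  sil wrist nut0 0.59 [385. 267.] [57.7 54.9]
scene nut0 0.7 [ 18.7 109.4] 0.001
scene nut0 0.67 [64.5 55.7] 0.004
scene nut0 0.49 [2.2 8.1] 0.002
scene nut0 0.48 [-33.7 107.7] 0.006
  sil scene nut0 0.72 [327. 235.] [ 18.5 110.1]
  sil scene nut0 0.48 [335. 223.] [-30.9 110.2]
```

Centred; 55 mm more, then back off and rise.

>>> apply_moves(
  targets=[
    {"fingers":-1,"slide":[-1,5,0],"delta_rot":[0,0,0]},
    {"fingers":-1,"slide":[0,7,0],"delta_rot":[0,0,0]},
    {"fingers":-1,"slide":[0,8,0],"delta_rot":[0,0,0]},
    {"fingers":-1,"slide":[0,8,0],"delta_rot":[0,0,0]},
    {"fingers":-1,"slide":[0,8,0],"delta_rot":[0,0,0]},
    {"fingers":-1,"slide":[0,8,0],"delta_rot":[0,0,0]},
    {"fingers":-1,"slide":[0,6,0],"delta_rot":[0,0,0]},
    {"fingers":-1,"slide":[0,4,0],"delta_rot":[0,0,0]},
    {"fingers":-1,"slide":[0,2,0],"delta_rot":[0,0,0]},
    {"fingers":-1,"slide":[0,-8,0],"delta_rot":[0,0,0]},
    {"fingers":-1,"slide":[0,-10,-20],"delta_rot":[0,0,0]},
    {"fingers":-1,"slide":[0,0,-40],"delta_rot":[0,0,0]},
  ],
)

```text
t: 28.4
eef_pos: [0.6236, -0.0099, 0.0622]
tool_rot: [-0.254, -3.116, 0.001]
force: [-0.1, 0.7, -0.7]
width: 0.002
grip_force: 0.0
```

>>> apply_moves(
  targets=[
    {"fingers":-1,"slide":[0,0,-40],"delta_rot":[0,0,0]},
    {"fingers":-1,"slide":[10,-20,-40],"delta_rot":[0,0,0]},
    {"fingers":-1,"slide":[10,-20,-40],"delta_rot":[0,0,0]},
    {"fingers":-1,"slide":[0,0,0],"delta_rot":[0,0,0]},
    {"fingers":-1,"slide":[0,0,0],"delta_rot":[0,0,0]},
  ],
)

```text
t: 28.82
eef_pos: [0.6074, -0.0435, 0.1863]
tool_rot: [0.256, 3.123, -0.002]
force: [-0.6, 1.0, -0.5]
width: -0.002
grip_force: 0.0
```

```bash
python3 - <<'E'
from tf import *
status(); im=objs(); cv2.imwrite("pics/w8.png",im["color"][:,:,::-1]); objs("side")
for t in["tape","carton","flange","can"]:
    i=shot("side"); print(t,[np.round(toworld(i,d["at"]),3) for d in imaging.tip_of("side",t)[:1]])
E
```

```text
t 28.82 tcp tray [44.6 25.1] z 0.1863 rot [-0.987  0.163  0.163  0.987] F [-0.6  1.  -0.5]
wrist nut0 0.95 [-32.6 113.8] 0.004
wrist nut0 0.92 [ 62.6 109.7] 0.004
wrist nut0 0.65 [ 19.1 109.3] 0.004
  sil wrist nut0 0.72 [411. 196.] [ 60.7 109.6]
  sil wrist nut0 0.66 [419.  86.] [-34.5 109.4]
  sil wrist nut0 0.56 [415. 145.] [ 14.8 109.8]
wrist adapter 0.58 [-70.6 -38.4] 0.005
  sil wrist adapter 0.91 [234.  30.] [-75.9 -41.4]
wrist plug 0.87 [111.2  14.5] 0.005
  sil wrist plug 0.56 [301. 243.] [106.8   8.4]
side nut0 0.56 [-38.4 110.6] 0.005
side nut0 0.5 [ 15.6 110. ] 0.008
side nut0 0.47 [ 57.6 109.5] 0.008
  sil side nut0 0.62 [279. 207.] [ 15.1 105.1]
  sil side nut0 0.5 [272. 179.] [115.1   2.5]
side adapter 0.52 [-74.2 -38.7] 0.006
side adapter 0.4 [ -2.2 465.7] 0.002
side plug 0.4 [107.4   9. ] 0.006
  sil side plug 0.59 [272. 179.] [114.2   6.6]
tape [array([0.308, 0.367, 0.004])]
carton [array([ 0.4 , -0.44, -0.  ])]
flange []
can [array([0.633, 0.4  , 0.003])]
```

View pics/w8.png

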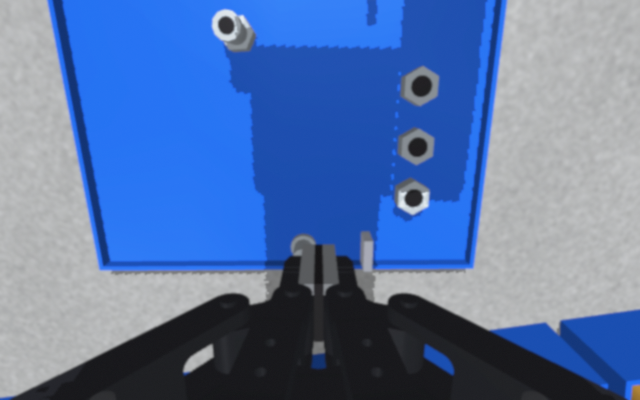

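The picture shows the three nuts flat in the bay at (420,86), (417,146) and (413,197), past the fences, at tray y ≈ 110. The adapter (238,32) and plug (302,243) stand where they were. Handing in.

```bash
python3 -c "
from station import workorder
print(workorder.sign_off())"
```

```text
the job is handed in; nothing more can be done
None
```

I swept all three nuts into the bay and handed the job in at about 29 s; no verdict came back, but the last pictures show the nuts flat at tray y ≈ 110 mm, the adapter, plug, roll core, carton and can where they were, and I did not re-measure the flange.

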